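Reset the tripped bench power box

TASK

The bench power box has tripped: push its sliding cover all the way across so that the round well lies bare, reach the fingertips down into the round well, press the sunken reset key fully down and keep it down for two seconds, then let it go and push the cover all the way back over the round well. Only push and press: leave the key in the square well alone, and leave the box and the things around it standing where they are, neither lifted nor shoved about.

Things in the scene. Friction and masses are not known exactly. Their poses are not given: they have to be found in the camera images.
- power_box: Loose grey power box, 2.1 to 3.3 kg, 124 (x) x 220 (y) x 55 mm high, three sockets in its front (-x) side. Origin: centre of its underside; x from front to back, y along its length, z up. Its top (deck) is 55 mm above the bench. Two rails 8 mm wide, 10 mm high above the deck, run along y at x = +-54.5 mm; both ends between them are open.
- round_well (a point): Centre of the mouth of the round well, in the deck at box x = 0, y = +49 mm; 56 mm wide, 32 mm deep to its floor, holds the reset key. Under the cover at the start.
- square_well (a point): Centre of the mouth of the square well, in the deck at box x = 0, y = -49 mm; 50 x 50 mm, 32 mm deep, holds the test key. Bare at the start.
- cover (a joint): Travel of the sliding cover in m: 0 = shut, over the round well (fully home); grows as the cover goes towards the box's -y; 0.098 = fully across, over the square well, round well bare. Starts between 0 and 0.015. It stays where it is left and takes about 1.5 to 2 N to push.
- cover_mid (a point): Centre of the top face of the sliding cover, a steel block 96 (x) x 96 (y) x 20 mm high with five low ribs on top, lying on the deck between the rails; top 76 mm above the bench. Its end faces are 48 mm either side of this point along the box's y. Too wide to be pinched: push the end faces. Axes as the box's.
- reset_key (a joint): How far the reset key is pressed, in m: 0 = up, 0.006 = fully down at its stop. Spring return: begins to move at about 1.7 N, fully down at about 5 N.
- reset_key_top (a point): Centre of the top of the reset key when up: a black round key 36 mm wide in the middle of the round well, its top 22 mm below the deck (33 mm above the bench). Moves with the key.
- test_key (a joint): How far the test key is pressed, in m: 0 = up, 0.006 = fully down. Same spring. Not to be pressed.
- test_key_top (a point): Centre of the top of the test key: a black square key, 34 x 34 mm, in the middle of the square well, 22 mm below the deck.
- glasses_case: Loose black spectacle case, 56 x 158 x 42 mm, on the bench to the other side (left or right) of the power box. Origin at the centre of its underside. Leave alone.
- line_spool: Loose white spool, 53 mm wide, 50 mm high, upright near the front edge, between the two. Origin under its centre. Leave alone.
- strap_roll: Loose roll of perforated metal strap, 69 mm wide, 19 mm high, lying flat before the grinder. Origin under its centre. Leave alone.
- pack_4: Loose clear fastener pack with a blue card, 55 x 73 x 26 mm, beyond, to the left. Origin under its centre. Leave alone.
- hook_box_1: Loose dark blue carton of hooks, 61 x 119 x 29 mm, to the right of the grinder. Origin under its centre. Leave alone.
- red_carton: Loose small red carton, 46 x 53 x 56 mm, near left. Origin under its centre. Leave alone.

How it is judged (in metres and radians):
On the way, in this order (a step that is already met when the one before it is completed fails the run):
1. the cover is pushed across and the round well lies bare (value of joint cover above 0.085 m), for 0.1 s.
2. with the cover open, the fingers keep the reset key down (at least 4.5 of its 6 mm) for 1.5 s (value of joint reset_key above 0.0045 m and contact force between the fingers and power_box above 1 N and value of joint cover above 0.075 m), for 1.5 s.
At the end, for the whole second after the job is handed in: The cover is back over the round well (within 6 mm of fully home), both keys are up (within 1.5 mm), and the box stands flat and at rest within 30 mm of where it stood (value of joint cover below 0.006 m and value of joint each of reset_key, test_key below 0.0015 m and distance of power_box from where it was at the start of the episode below 0.03 m and height (world z) of power_box below 0.005 m and linear speed of power_box below 0.01 m/s); the robot touches nothing.
It fails at once if the test key in the square well is pressed (more than 2 mm) (value of joint test_key above 0.002 m).
It fails at once if the power box is lifted (more than 12 mm) or shoved more than 30 mm (height (world z) of power_box above 0.012 m or distance of power_box from where it was at the start of the episode above 0.03 m).
It fails at once if a bystander is lifted or moved by more than 25 mm (distance of any of glasses_case, line_spool, strap_roll, pack_4, hook_box_1, red_carton from where it was at the start of the episode above 0.025 m).
It also fails if it takes over 54 s, if anything falls off the work surface, if the arm or the gripper's body presses on something with over 40 N, if the wrist force passes 120 N, or if a joint passes its speed limit or range.

ROBOT

A 6-joint arm with a two-finger parallel gripper is mounted at the origin on a cart in front of the work surface, level with it; the furniture and walls round the work are solid. World frame = base frame: x ahead of the robot, y to its left, z up, the work surface at z = 0. Lengths are in m, angles in degrees, forces in N, time in s.
With the tool pointing down it reaches from about 0.3 to 0.75 m from the base axis. Payload 8.5 kg.
Tool frame: the origin (TCP) lies midway between the tips of the shut fingers; the grasp point (between the pads) lies 19 mm behind it (env.tcp_to_grasp is the z of the grasp point in the tool frame, in m); z points along the fingers, y is the line along which they close (so a half turn about z gives the same grasp; the last joint's range is limited). The gripper opens to 85 mm and grips with 20 to 120 N. Pads are 22 mm wide; open, the fingers measure 114 mm over their backs; the gripper's body (76 mm by 85 mm) begins 54 mm behind the grasp point. The pads swing forward as they close: fully open they stand 13 mm farther back than shut.
Start: joints at [-78.341, 21.807, 74.336, -0, 83.858, -12.336], TCP at [0.224, -0.502, 0.231] pointing down, gripper open.
Joint ranges: [-178.18, 178.18], [-50.72, 133.34], [12.68, 142.11], [-81.47, 261.47], [9.98, 163.14], [-165.26, 165.26]. Speed limits (degrees/s): [136.94, 136.94, 180, 180, 180, 180].

INTERFACE

Orientations are given as a 3x3 rotation matrix whose columns are the frame's x, y, z axes.
In Python, from rig import env, imaging, job, models gives the robot as it stands. The module is installed in compiled form; this text tells all that it offers.
- The arm moves only by the tool jog_arm, never from a script. Its argument "plan" is text: rows parted by semicolons, each of 7 numbers parted by spaces: the turn, a rotation vector about the tool's x, y, z in degrees, then the shift along the tool's x, y, z in cm, then the closure in counts, from 0 (fully open) to 255 (shut). In form: rx ry rz x y z claw; .... A call has 1 to 10 rows; each row shifts and turns the commanded pose from where the row before left it, along the tool's axes as they then stand; what a row does not reach is not made up. A row lasts 1/12 s, in which the tool goes at most 41.7 mm and 7.16 degrees, less where a joint would pass 70% of its speed; a pose out of reach is approached as far as the arm can. A call with a gripper value outside its range is refused whole. The fingers move at their own pace and stop on an object; "grip_force" is the grip in N (left out, the last holds). Time passes only in rows, so rows that do not move let the fingers close. It gives the time, the measured TCP pose, the force, the opening and the grip force at its end, in the units of the state.
- env.observe(): the state, without advancing time (a new reading comes with each control period).
- imaging.get_image(name): name is "scene" or "top" or "wrist"; returns a dict with "pixels" (480x640x3 uint8, red, green, blue), "depth" (480x640 float32, m along the optical axis (not along the pixel's ray), 0 where there is no reading), "fov_y" (degrees; the focal length in pixels is half the picture's height over the tangent of half this angle, whatever the lens; pixels are square), "cx", "cy" (the principal point, pixels), "distortion" ([k1, k2, p1, p2, k3] as OpenCV has them; the pictures are not rectified), "world_from_camera" (4x4, takes a point from camera to world coordinates). Camera axes: x right, y down, z forward; pixel columns grow to the right and rows downward; lengths in m; the calibration is good to about 2 mm. A picture is of the moment at which its call begins.
- job.close_job(): hands the job in; it is judged then, once.
Trained networks look in the newest picture that a camera, given by its name, has taken for a name from the list of things; names that differ only in an ending like _2 or _b are one class to them, and where a whole thing is asked for, a point or a joint stands for the part that bears it (a point fixed in the world has none). Each returns a list of dicts, best first, with "confidence" (0 to 1); they miss things now and then, are a little off and sometimes report something else, mostly with a low value. They report only what shows in the picture. A call takes as long as a camera call.
- models.outline_of(camera, query): "region" (480x640 bool, what is visible of it) and "bbox" ([centre column, centre row, width, height] in pixels, round what is visible of it).
- models.tip_of(camera, query): "at" ([column, row] in pixels: a listed point, or the origin of a listed thing).
The state is a dict: "time_s": time; "q": joint angles; "qvel": joint speeds; "joint_efforts": joint torques, N m; "position": TCP position; "tool_rot": TCP orientation; "ft_force": force on the tool from outside, world axes, zero at the start; "wrist_torque": the same for the moment, N m; "grip_width": finger opening in m; "gripper_force": force on a finger pad.
Only numpy, scipy, OpenCV 4.12 (cv2) and the standard library are available. Lean on these libraries where they do the work, as an engineer would, in place of code of your own. Each camera call takes 0.05 s, during which the arm holds its last target. There are 200 camera calls.

## Working session

There is one attempt and no reset: what is moved stays moved. The work goes in short steps, Python scripts to look and compute and a tool call to move; the robot and the scene stay as the last step left them, time stands still between calls to the robot, and variables do not carry over. Pictures are saved under pics/ and viewed, at most 10 in all, crops included, and the job is handed in when it is done.

Besides the shell and the picture viewer there is one more tool, called as a command line: name --argument value ..., lists and objects as JSON in quotes. jog_arm: Moves the arm, as the interface text tells. Its arguments: {"type":"object","properties":{"plan":{"type":"string"},"grip_force":{"type":"number"}},"required":["plan"]}

```bash
mkdir -p pics; cat > h.py <<'E'
import numpy as np, cv2
from rig import env, imaging, job, models
def K(im):
    f=240/np.tan(np.radians(im['fov_y'])/2); return np.array([[f,0,im['cx']],[0,f,im['cy']],[0,0,1]])
def ray(im,p):
    u=cv2.undistortPoints(np.array([[p]],float),K(im),np.array(im['distortion'],float))[0,0]
    T=np.array(im['world_from_camera']); return T[:3,3],T[:3,:3]@np.array([u[0],u[1],1.])
def atz(im,p,z):
    o,d=ray(im,p); return o+d*(z-o[2])/d[2]
def bydepth(im,p):
    o,d=ray(im,p); return o+d*im['depth'][int(p[1]),int(p[0])]
def save(im,n): cv2.imwrite('pics/'+n,im['pixels'][:,:,::-1])
E
python3 - <<'E'
from h import *
np.set_printoptions(precision=4,suppress=True)
s=env.observe();print(s['time_s'],s['position'],s['tool_rot'],s['grip_width'])
Z={'power_box':0,'round_well':.055,'square_well':.055,'cover_mid':.076,'test_key_top':.033,'glasses_case':0,'line_spool':0,'red_carton':0}
ims=[]
for c in ['top','scene']:
    im=imaging.get_image(c);ims.append(im['pixels'])
    for q,z in Z.items():
        for r in models.tip_of(c,q)[:2]: print(c,q,round(r['confidence'],2),np.round(r['at']),atz(im,r['at'],z),bydepth(im,r['at']))
    save(im,c+'0.png')
E
```

```text
0.0 [ 0.2236 -0.5022  0.2307] [[ 0.9136  0.4067 -0.0003]
 [ 0.4067 -0.9136  0.0014]
 [ 0.0003 -0.0014 -1.    ]] 0.08540274274006356
top power_box 0.96 [277. 248.] [0.5091 0.2573 0.    ] [0.5016 0.2531 0.0524]
top round_well 0.89 [256. 255.] [0.4849 0.308  0.055 ] [0.483  0.3062 0.0701]
top round_well 0.66 [434. 189.] [ 0.6451 -0.1616  0.055 ] [ 0.6518 -0.1681  0.029 ]
top square_well 0.83 [295. 242.] [0.5155 0.2076 0.055 ] [0.518  0.2083 0.0385]
top cover_mid 0.67 [258. 253.] [0.4867 0.3008 0.076 ] [0.4862 0.3005 0.0793]
top glasses_case 0.74 [414. 255.] [ 0.4791 -0.1097  0.    ] [ 0.4741 -0.1013  0.0421]
top glasses_case 0.29 [256. 252.] [0.4985 0.3141 0.    ] [0.4886 0.3051 0.0741]
top line_spool 0.82 [346. 298.] [0.3711 0.0781 0.    ] [0.3692 0.081  0.0503]
top line_spool 0.26 [342. 206.] [0.619  0.0806 0.    ] [0.6182 0.0807 0.0032]
top red_carton 0.71 [190. 292.] [0.397  0.4943 0.    ] [0.3937 0.4795 0.0573]
scene power_box 0.73 [329. 295.] [0.4967 0.2556 0.    ] [0.4665 0.3083 0.0745]
scene round_well 0.74 [318. 294.] [0.4937 0.3044 0.055 ] [0.4849 0.3187 0.0756]
scene square_well 0.56 [330. 263.] [0.5167 0.2146 0.055 ] [0.5307 0.1899 0.0247]
scene cover_mid 0.71 [320. 289.] [0.4892 0.3059 0.076 ] [0.4894 0.3056 0.0756]
scene test_key_top 0.68 [329. 273.] [0.5136 0.2234 0.033 ] [0.495  0.2562 0.0749]
scene glasses_case 0.88 [400. 202.] [ 0.4871 -0.1272  0.    ] [ 0.4724 -0.0827  0.0374]
scene glasses_case 0.42 [322. 228.] [0.6225 0.0708 0.    ] [ 0.6233  0.0694 -0.0014]
scene line_spool 0.59 [321. 294.] [0.5124 0.2628 0.    ] [0.4803 0.3157 0.0757]
scene red_carton 0.85 [310. 402.] [0.4022 0.4939 0.    ] [0.3876 0.5147 0.0511]
```

View pics/top0.png

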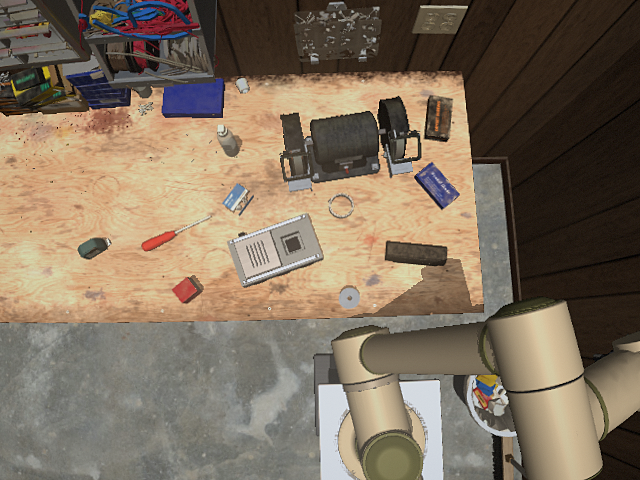

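View pics/scene0.png

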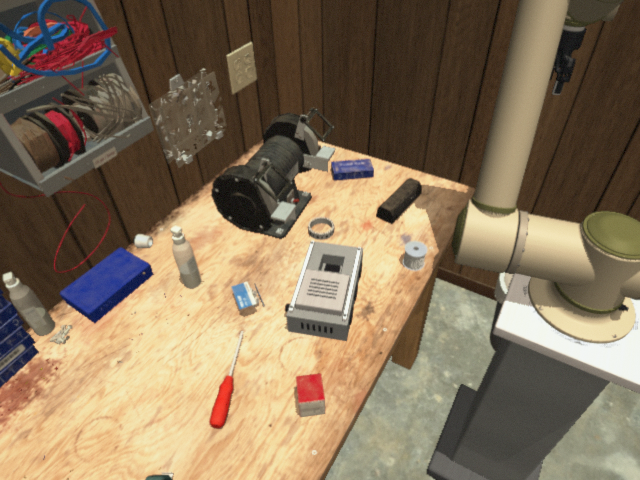

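```bash
python3 - <<'E'
from h import *
np.set_printoptions(precision=4,suppress=True)
im=imaging.get_image('top')
v,u=np.mgrid[0:480,0:640]; pts=np.stack([u.ravel(),v.ravel()],1).astype(float)
n=cv2.undistortPoints(pts[:,None],K(im),np.array(im['distortion'],float))[:,0]
d=im['depth'].ravel();T=np.array(im['world_from_camera'])
P=(np.c_[n*d[:,None],d]@T[:3,:3].T)+T[:3,3]
near=(abs(P[:,0]-.5)<.13)&(abs(P[:,1]-.26)<.16)&(d>0)
for nm,lo,hi in [('cover',.069,.09),('box',.045,.09)]:
    Q=P[near&(P[:,2]>lo)&(P[:,2]<hi)]
    m=np.zeros((400,400),np.uint8)
    r=cv2.minAreaRect((Q[:,:2]*1000).astype(np.float32)); print(nm,len(Q),r,np.median(Q[:,2]))
for q in ['power_box','cover_mid']:
    for r in models.outline_of('top',q)[:1]:
        Q=P[r['region'].ravel()]; Q=Q[(Q[:,2]>(.045 if q=='power_box' else .069))]
        print(q,r['confidence'],r['bbox'],cv2.minAreaRect((Q[:,:2]*1000).astype(np.float32)))
E
```

```text
cover 1450 ((500.1288757324219, 256.7822265625), (115.81027221679688, 193.70423889160156), 18.337722778320312) 0.07553527281825168
box 3781 ((498.4754638671875, 260.9159851074219), (127.6521224975586, 221.23275756835938), 18.229156494140625) 0.06229773644307324
cover_mid 0.79 [258.0, 251.8, 47.8, 44.8] ((414.94415283203125, 264.61834716796875), (269.5762634277344, 108.75736999511719), 27.8952579498291)
```

The top view shows the box at about (277,248) px. The cover is on its left half at (258,253) and the bare square well is at (292,242). The scene view agrees. The box is at about (0.499, 0.259) with a yaw of about 18.2°. I'm moving over with the fingers shut and the tool x axis along box x.

jog_arm --plan "0 0 5.8 0 0 0 255; 0 0 0 2.1 -3.2 0 255; 0 0 0 2.1 -3.2 0 255; 0 0 0 2.1 -3.2 0 255; 0 0 0 2.1 -3.2 0 255; 0 0 0 2.1 -3.2 0 255; 0 0 0 2.1 -3.2 0 255; 0 0 0 2.1 -3.2 0 255; 0 0 0 2.1 -3.2 0 255; 0 0 0 2.1 -3.2 0 255"

```text
time_s: 1.88
position: [0.3132, -0.1681, 0.2315]
tool_rot: [[0.95, 0.312, 0.001], [0.312, -0.95, -0.0], [0.0, 0.001, -1.0]]
ft_force: [1.4, -0.8, 0.2]
grip_width: 0.0
gripper_force: 0.0
```

jog_arm --plan "0 0 0 2.1 -3.2 0 255; 0 0 0 2.1 -3.2 0 255; 0 0 0 2.1 -3.2 0 255; 0 0 0 2.1 -3.2 0 255; 0 0 0 2.1 -3.2 0 255; 0 0 0 2.1 -3.2 0 255; 0 0 0 2.1 -3.2 0 255; 0 0 0 2.1 -3.2 0 255; 0 0 0 2.1 -3.2 0 255; 0 0 0 2.1 -3.2 0 255"

```text
time_s: 2.72
position: [0.4128, 0.2019, 0.2315]
tool_rot: [[0.95, 0.313, 0.001], [0.313, -0.95, 0.0], [0.0, 0.0, -1.0]]
ft_force: [0.5, -0.5, 0.3]
grip_width: 0.0003
gripper_force: 0.0
```

jog_arm --plan "0 0 0 0 0 0 255;0 0 0 0 0 0 255"

```text
time_s: 2.88
position: [0.4127, 0.2011, 0.231]
tool_rot: [[0.949, 0.316, -0.0], [0.316, -0.949, -0.0], [-0.001, 0.0, -1.0]]
ft_force: [-0.8, -0.2, 0.1]
grip_width: -0.0001
gripper_force: 0.0
```

```bash
cat >> h.py <<'E'
def cloud(im):
    v,u=np.mgrid[0:480,0:640]; pts=np.stack([u.ravel(),v.ravel()],1).astype(float)
    n=cv2.undistortPoints(pts[:,None],K(im),np.array(im['distortion'],float))[:,0]
    d=im['depth'].ravel();T=np.array(im['world_from_camera'])
    P=(np.c_[n*d[:,None],d]@T[:3,:3].T)+T[:3,3]; P[d<=0]=np.nan; return P.reshape(480,640,3)
E
python3 - <<'E'
from h import *
np.set_printoptions(precision=4,suppress=True)
s=env.observe();print(s['time_s'],s['position'],s['tool_rot'],s['grip_width'],s['ft_force'])
im=imaging.get_image('wrist');save(im,'w1.png')
print(np.array(im['world_from_camera']))
Z={'round_well':.055,'square_well':.055,'cover_mid':.076,'test_key_top':.033,'power_box':0}
for q,z in Z.items():
    for r in models.tip_of('wrist',q)[:2]: print(q,round(r['confidence'],2),np.round(r['at']),atz(im,r['at'],z),bydepth(im,r['at']))
E
```

```text
2.8833 [0.4127 0.2011 0.231 ] [[ 0.9489  0.3156 -0.0005]
 [ 0.3156 -0.9489 -0.0002]
 [-0.0005  0.     -1.    ]] -0.00014833328841048612 [-0.8266 -0.1561  0.0621]
[[ 0.3152 -0.9148 -0.2527  0.4765]
 [-0.949  -0.3042 -0.0823  0.2226]
 [-0.0016  0.2658 -0.964   0.3725]
 [ 0.      0.      0.      1.    ]]
round_well 0.81 [214.  79.] [0.4841 0.3085 0.055 ] [0.4836 0.3027 0.0763]
square_well 0.67 [352.  82.] [0.5128 0.2144 0.055 ] [0.5154 0.2138 0.0324]
cover_mid 0.69 [217.  78.] [0.485  0.3009 0.076 ] [0.4849 0.3007 0.0768]
test_key_top 0.59 [351.  81.] [0.5158 0.2144 0.033 ] [0.5161 0.2144 0.0311]
power_box 0.81 [289.  86.] [0.5002 0.2617 0.    ] [0.4962 0.2551 0.0635]
```

View pics/w1.png

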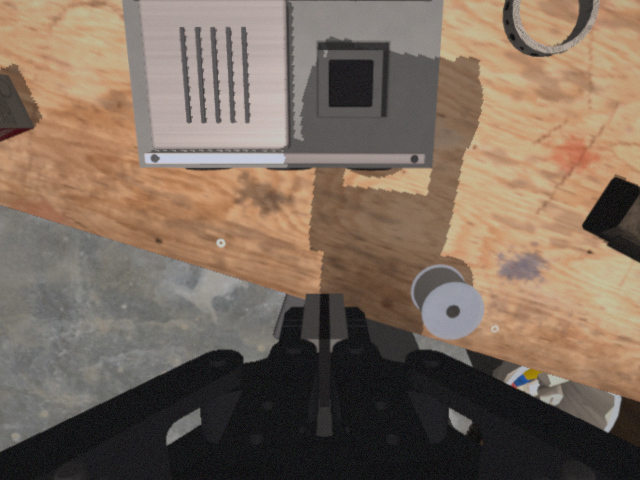

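The wrist view shows the cover at (217,78), the square well at (352,82) and the front rail level at row 158. The tool yaw therefore matches the box. From the 92 mm spacing, the cover has travelled about 6 mm. Next I go beyond the +y end and down.

jog_arm --plan "0 0 0 2.02 -3.18 0 255;0 0 0 2.02 -3.18 0 255;0 0 0 2.02 -3.18 0 255;0 0 0 2.02 -3.18 0 255;0 0 0 2.02 -3.18 0 255;0 0 0 0 0 3 255;0 0 0 0 0 3 255;0 0 0 0 0 3 255;0 0 0 0 0 2 255;0 0 0 0 0 0 255"

```text
time_s: 4.02
position: [0.4578, 0.3806, 0.1173]
tool_rot: [[0.95, 0.311, -0.007], [0.311, -0.95, -0.004], [-0.008, 0.001, -1.0]]
ft_force: [-0.1, 0.1, -0.1]
grip_width: -0.0001
gripper_force: 0.0
```

```bash
python3 - <<'E'
from h import *
np.set_printoptions(precision=4,suppress=True)
B=np.array([.4995,.2605]);X=np.array([.949,.316]);Y=np.array([-.316,.949])
s=env.observe();p=s['position'];print(s['time_s'],p,'box xy',(p[:2]-B)@X,(p[:2]-B)@Y,s['ft_force'])
im=imaging.get_image('wrist');save(im,'w2.png')
P=cloud(im);b=np.stack([(P[...,:2]-B)@X,(P[...,:2]-B)@Y,P[...,2]],-1)
c=b[(b[...,2]>.070)&(b[...,2]<.08)&(abs(b[...,0])<.04)&(b[...,1]<.11)&(b[...,1]>-.1)]
print('cover y',np.percentile(c[:,1],[1,99]),np.median(c[:,2]))
for lo,hi in [(-.05,-.03),(.03,.05)]:
    e=c[(c[:,0]>lo)&(c[:,0]<hi)];print(len(e) and e[:,1].max())
r=b[(b[...,2]>.059)&(b[...,2]<.07)&(b[...,1]<.1)&(b[...,1]>-.1)&(abs(b[...,0])<.08)]
print('rails x',[np.percentile(r[s_*r[:,0]>.05][:,0],[2,98]) if (s_*r[:,0]>.05).sum()>5 else 0 for s_ in(1,-1)])
d=b[(b[...,2]>.048)&(b[...,2]<.07)&(abs(b[...,0])<.06)];print('box y',np.percentile(d[:,1],[.5,99.5]))
E
```

```text
4.0167 [0.4578 0.3806 0.1173] box xy -0.001657240125977233 0.12715077051053025 [-0.1284  0.1278 -0.1032]
cover y [-0.0015  0.0915] 0.0743704382107504
0.0927367616065746
0.09212917649177528
rails x [array([0.051 , 0.0586]), array([-0.0578, -0.0503])]
box y [-0.0418  0.2803]
```

View pics/w2.png

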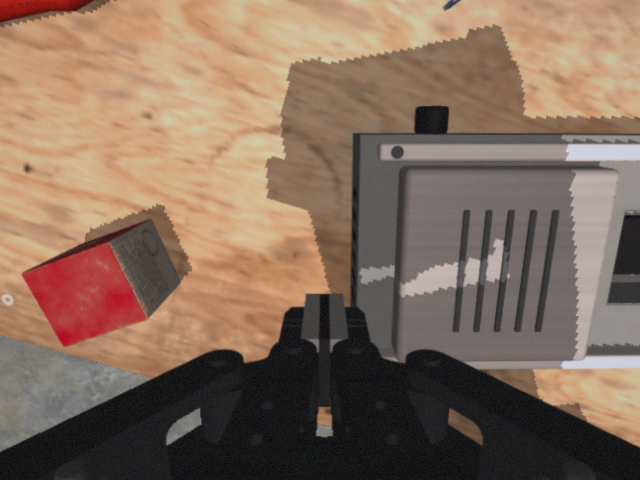

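The wrist view shows the cover's +y end at column ~402 and the box end at ~355, with the fingers just outside them. The measured cover end is at box y = 92 mm and the rails are centred. Lowering, then pushing.

jog_arm --plan "0 0 0 0.1 0 2.7 255;0 0 0 0 0 2.6 255;0 0 0 0 0 0 255;0 0 0 0 0.8 0 255;0 0 0 0 0.7 0 255;0 0 0 0 0.5 0 255;0 0 0 0 0.7 0 255;0 0 0 0 0.8 0 255;0 0 0 0 0.8 0 255;0 0 0 0 0.8 0 255"

```text
time_s: 4.9
position: [0.4766, 0.3337, 0.069]
tool_rot: [[0.95, 0.312, 0.001], [0.312, -0.95, 0.001], [0.001, -0.001, -1.0]]
ft_force: [-0.8, 2.1, 4.9]
grip_width: 0.0002
gripper_force: 2.5
```

```bash
cat >> h.py <<'E'
np.set_printoptions(precision=4,suppress=True)
B=np.array([.4995,.2605]);X=np.array([.949,.316]);Y=np.array([-.316,.949])
def look(n=None):
    s=env.observe();p=s['position'];print(s['time_s'],p,'box xy',(p[:2]-B)@X,(p[:2]-B)@Y,s['ft_force'])
    im=imaging.get_image('wrist')
    if n: save(im,n)
    P=cloud(im);b=np.stack([(P[...,:2]-B)@X,(P[...,:2]-B)@Y,P[...,2]],-1)
    c=b[(b[...,2]>.070)&(b[...,2]<.08)&(b[...,0]<.045)&(b[...,0]>.015)&(abs(b[...,1])<.11)]
    print('cover y',np.percentile(c[:,1],[1,99]) if len(c) else None,np.median(c[:,2]))
    r=b[(b[...,2]>.059)&(b[...,2]<.07)&(b[...,1]<.1)&(b[...,1]>-.1)&(abs(b[...,0])<.08)]
    print('rails x',[np.percentile(r[k*r[:,0]>.05][:,0],[2,98]) if (k*r[:,0]>.05).sum()>5 else 0 for k in(1,-1)])
    d=b[(b[...,2]>.05)&(b[...,2]<.067)&(abs(b[...,0])<.059)&(abs(b[...,0])>.052)&(abs(b[...,1])<.13)];print('rail y',np.percentile(d[:,1],[.5,99.5]))
    return im,b
E
python3 -c "
from h import *
look('w3.png')"
```

```text
4.9 [0.4766 0.3337 0.069 ] box xy 0.0013831801882420933 0.07666179894792842 [-0.8383  2.1172  4.9321]
cover y [-0.0233  0.0695] 0.07441289852734295
rails x [array([0.0508, 0.0586]), array([-0.0575, -0.0501])]
rail y [-0.0535  0.1092]
```

View pics/w3.png

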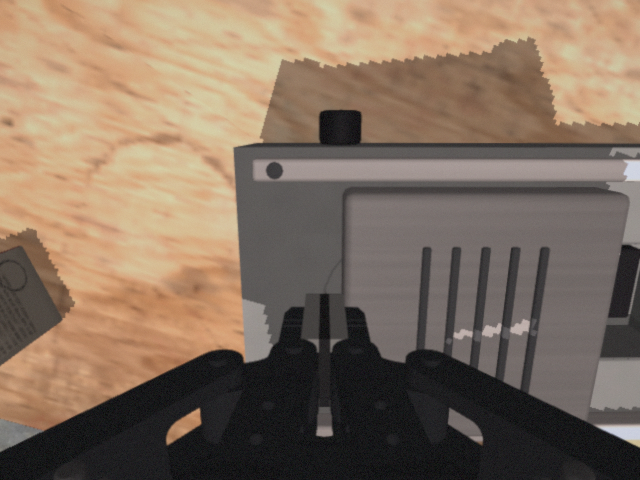

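The wrist view shows the cover end at column ~343, with the fingers against it. The cover is moving and has travelled about 28 mm, and the box hasn't moved. The tip is high on the edge, so I back off, lower 6 mm and push on.

jog_arm --plan "0 0 0 0 -0.6 0 255;0 0 0 0 0 0.6 255;0 0 0 0 0.6 0 255;0 0 0 0 0.8 0 255;0 0 0 0 0.9 0 255;0 0 0 0 0.9 0 255;0 0 0 0 0.9 0 255;0 0 0 0 0.9 0 255;0 0 0 0 0.9 0 255;0 0 0 0 0.8 0 255"

```text
time_s: 5.78
position: [0.496, 0.2764, 0.0679]
tool_rot: [[0.95, 0.313, 0.006], [0.313, -0.95, 0.002], [0.006, 0.0, -1.0]]
ft_force: [-14.3, -2.6, 48.1]
grip_width: -0.0001
gripper_force: 24.6
```

jog_arm --plan "0 0 0 0 0.5 0 255;0 0 0 0 0.3 0 255;0 0 0 0 0 0 255"

```text
time_s: 6.03
position: [0.4986, 0.2683, 0.0679]
tool_rot: [[0.95, 0.312, 0.006], [0.312, -0.95, 0.001], [0.006, 0.001, -1.0]]
ft_force: [-13.1, -6.0, 48.2]
grip_width: -0.0001
gripper_force: 24.1
```

```bash
python3 -c "
from h import *
look()"
```

```text
6.0333 [0.4986 0.2683 0.0679] box xy 0.0016534449907351328 0.007678823148286718 [-13.1447  -5.9625  48.1611]
cover y [-0.0924  0.0005] 0.07440299701028648
rails x [array([0.0506, 0.0586]), array([-0.0568, -0.0501])]
rail y [-0.107   0.1089]
```

The cover is fully across: its end is at +0.5 mm and the box hasn't moved. A wider part of the finger, about 8 mm up, is resting on the cover top at 48 N, so I lift straight away and go above the round well.

jog_arm --plan "0 0 0 0 0 -1 255;0 0 0 0 0 -2 255;0 0 0 0 -1.5 -2 255;0 0 0 -0.1 -2.6 0 255;0 0 0 0 0 0 255;0 0 0 0 0 0 255"

```text
time_s: 6.58
position: [0.4832, 0.3078, 0.1122]
tool_rot: [[0.949, 0.314, -0.0], [0.314, -0.949, -0.0], [-0.001, 0.0, -1.0]]
ft_force: [0.4, -1.4, 0.8]
grip_width: 0.0003
gripper_force: 0.0
```

```bash
python3 -c "
from h import *
im,b=look('w4.png')
for q in ['round_well','reset_key_top']:
    for r in models.tip_of('wrist',q)[:1]:
        p=atz(im,r['at'],.055 if 'w' in q else .033);print(q,r['confidence'],r['at'],p,(p[:2]-B)@X,(p[:2]-B)@Y)
d=b[(b[...,2]>.028)&(b[...,2]<.038)&(np.hypot(b[...,0],b[...,1]-.049)<.03)];print(len(d),d.min(0) if len(d) else 0,d.max(0) if len(d) else 0)
"
```

```text
6.5833 [0.4832 0.3078 0.1122] box xy -0.0005040800234609351 0.05006206296512658 [ 0.3764 -1.4423  0.8192]
cover y [-0.0877  0.0015] 0.07435350201139512
rails x [array([0.0505, 0.0584]), array([-0.0583, -0.0531])]
rail y [-0.099   0.1089]
round_well 0.6 [325.5, 266.1] [0.4843 0.308  0.055 ] 0.0006083506384040992 0.04988440627467025
3694 [-0.026   0.0213  0.028 ] [0.0179 0.0773 0.038 ]
```

View pics/w4.png

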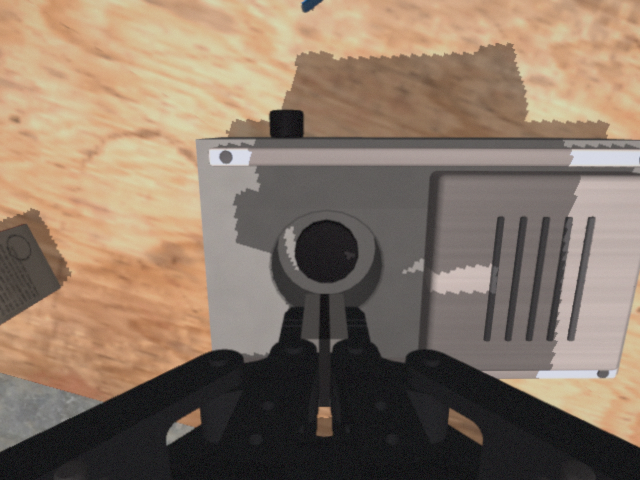

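The wrist view shows the round well bare around (326,255), with the black key in the middle and the fingers centred on it. Pressing.

jog_arm --plan "0 0 0 0 0 2.5 255;0 0 0 0 0 2.5 255;0 0 0 0 0 1.5 255;0 0 0 0 0 1 255;0 0 0 0 0 0.5 255;0 0 0 0 0 0.4 255;0 0 0 0 0 0.2 255;0 0 0 0 0 0 255;0 0 0 0 0 0 255"

```text
time_s: 7.48
position: [0.4842, 0.3071, 0.0274]
tool_rot: [[0.95, 0.312, 0.001], [0.312, -0.95, 0.0], [0.001, 0.0, -1.0]]
ft_force: [-2.0, -3.3, 4.7]
grip_width: 0.0001
gripper_force: 2.3
```

jog_arm --plan "0 0 0 0 0 0.1 255;0 0 0 0 0 0 255;0 0 0 0 0 0 255;0 0 0 0 0 0 255;0 0 0 0 0 0 255;0 0 0 0 0 0 255;0 0 0 0 0 0 255;0 0 0 0 0 0 255;0 0 0 0 0 0 255;0 0 0 0 0 0 255"

```text
time_s: 8.32
position: [0.4843, 0.3072, 0.027]
tool_rot: [[0.95, 0.312, 0.002], [0.312, -0.95, 0.0], [0.002, 0.0, -1.0]]
ft_force: [-3.4, -4.1, 10.6]
grip_width: -0.0002
gripper_force: 5.1
```

jog_arm --plan "0 0 0 0 0 0 255;0 0 0 0 0 0 255;0 0 0 0 0 0 255;0 0 0 0 0 0 255;0 0 0 0 0 0 255;0 0 0 0 0 0 255;0 0 0 0 0 0 255;0 0 0 0 0 0 255;0 0 0 0 0 0 255;0 0 0 0 0 0 255"

```text
time_s: 9.15
position: [0.4843, 0.3072, 0.027]
tool_rot: [[0.95, 0.312, 0.002], [0.312, -0.95, 0.0], [0.002, 0.0, -1.0]]
ft_force: [-3.1, -3.8, 10.2]
grip_width: 0.0003
gripper_force: 5.1
```

jog_arm --plan "0 0 0 0 0 0 255;0 0 0 0 0 0 255;0 0 0 0 0 0 255;0 0 0 0 0 0 255;0 0 0 0 0 0 255;0 0 0 0 0 0 255;0 0 0 0 0 0 255;0 0 0 0 0 0 255"

```text
time_s: 9.82
position: [0.4843, 0.3072, 0.027]
tool_rot: [[0.95, 0.312, 0.002], [0.312, -0.95, 0.0], [0.002, 0.0, -1.0]]
ft_force: [-3.5, -3.6, 9.9]
grip_width: -0.0001
gripper_force: 5.1
```

The key was on its stop at about 10 N for over 2.3 s. Releasing, then going over to the other end.

jog_arm --plan "0 0 0 0 0 -2 255;0 0 0 0 0 -3.5 255;0 0 0 0 0 -3.5 255;0 0 0 0 3.5 0 255;0 0 0 0 3.5 0 255;0 0 0 0 3.5 0 255;0 0 0 0 3.5 0 255;0 0 0 0 3.2 0 255;0 0 0 0 0 0 255;0 0 0 0 0 0 255"

```text
time_s: 10.65
position: [0.5384, 0.1426, 0.1159]
tool_rot: [[0.951, 0.31, 0.002], [0.31, -0.951, 0.0], [0.002, 0.0, -1.0]]
ft_force: [0.3, -0.9, -0.1]
grip_width: 0.0002
gripper_force: 0.0
```

```bash
python3 -c "
from h import *
look('w5.png')"
```

```text
10.65 [0.5384 0.1426 0.1159] box xy -0.00037880320903750653 -0.1241434676898096 [ 0.3162 -0.9423 -0.1185]
cover y [-0.0941 -0.0008] 0.07463618058050372
rails x [array([0.0506, 0.0585]), array([-0.0579, -0.0501])]
rail y [-0.1092  0.0465]
```

View pics/w5.png

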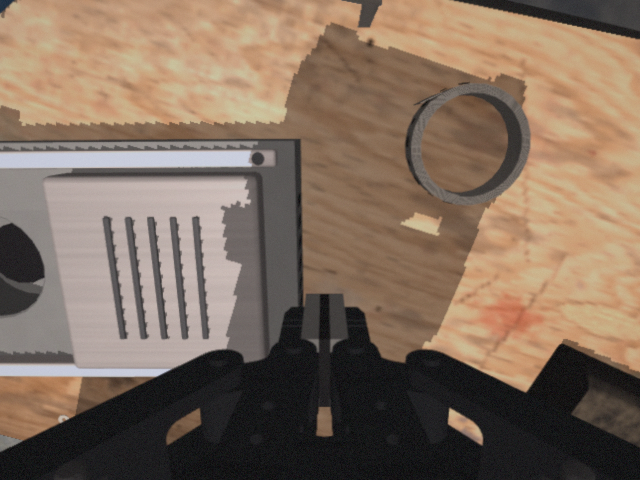

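The wrist view shows the cover's −y end at column ~265, the box end at ~300 and the fingers clear of both. Lowering to about 70 mm and pushing it home.

jog_arm --plan "0 0 0 0 0 2.6 255;0 0 0 0 0 2 255;0 0 0 0 0 0 255;0 0 0 0 -1 0 255;0 0 0 0 -0.7 0 255;0 0 0 0 -0.5 0 255;0 0 0 0 -0.7 0 255;0 0 0 0 -0.8 0 255;0 0 0 0 -0.9 0 255;0 0 0 0 -0.9 0 255"

```text
time_s: 11.53
position: [0.5204, 0.197, 0.0698]
tool_rot: [[0.95, 0.312, 0.001], [0.312, -0.95, 0.0], [0.001, 0.0, -1.0]]
ft_force: [0.8, -2.5, 1.3]
grip_width: 0.0001
gripper_force: 1.1
```

jog_arm --plan "0 0 0 0 -0.9 0 255;0 0 0 0 -0.9 0 255;0 0 0 0 -0.9 0 255;0 0 0 0 -0.9 0 255;0 0 0 0 -0.9 0 255;0 0 0 0 -0.8 0 255;0 0 0 0 -0.6 0 255;0 0 0 0 0 0 255"

```text
time_s: 12.2
position: [0.5012, 0.2534, 0.0692]
tool_rot: [[0.95, 0.313, -0.001], [0.313, -0.95, 0.0], [-0.001, -0.001, -1.0]]
ft_force: [0.3, -0.4, 0.4]
grip_width: -0.0003
gripper_force: 0.0
```

```bash
python3 -c "
from h import *
look()"
```

```text
12.2 [0.5012 0.2534 0.0692] box xy -0.0006061958327872178 -0.007280436860889713 [ 0.2672 -0.361   0.3595]
cover y [0.0008 0.0939] 0.07457990636647441
rails x [array([0.0507, 0.0586]), array([-0.0576, -0.0502])]
rail y [-0.1084  0.1089]
```

jog_arm --plan "0 0 0 0 -0.2 0 255;0 0 0 0 -0.2 0 255;0 0 0 0 0 0 255"

```text
time_s: 12.5
position: [0.5007, 0.2551, 0.0691]
tool_rot: [[0.95, 0.312, -0.0], [0.312, -0.95, -0.002], [-0.001, 0.002, -1.0]]
ft_force: [1.2, -5.3, -0.3]
grip_width: -0.0
gripper_force: 2.6
```

The force rose to 5.4 N and the tip stalled, which means the cover is on its stop. Backing off and checking.

jog_arm --plan "0 0 0 0 0.8 0 255;0 0 0 0 0 -2 255;0 0 0 0 0 -3.5 255;0 0 0 0 0 -3.5 255;0 0 0 0 0 -2 255;0 0 0 0 0 0 255;0 0 0 0 0 0 255;0 0 0 0 0 0 255"

```text
time_s: 13.17
position: [0.5027, 0.248, 0.1783]
tool_rot: [[0.95, 0.312, -0.002], [0.312, -0.95, -0.0], [-0.002, -0.0, -1.0]]
ft_force: [0.2, 0.3, 0.1]
grip_width: -0.0002
gripper_force: 0.0
```

```bash
python3 -c "
from h import *
look('w6.png')"
```

```text
13.1667 [0.5027 0.248  0.1783] box xy -0.0008836287914152988 -0.01291424721568441 [0.1565 0.2799 0.0511]
cover y [0.002  0.0955] 0.07461209455811521
rails x [array([0.0507, 0.0583]), array([-0.0575, -0.0503])]
rail y [-0.1085  0.1096]
```

View pics/w6.png

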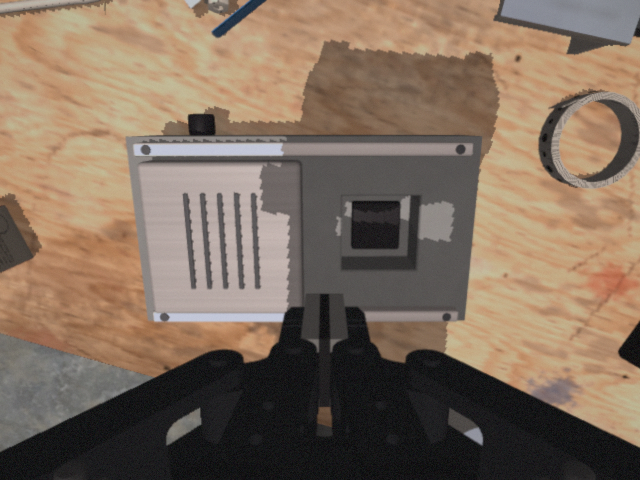

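The wrist view shows the cover home over the round well, from column 140 to 300. The measured span of 2.0–95.5 mm matches 1–97 mm once the bevel is allowed for. The test key is untouched at (375,225), the box is in place and the arm is clear, so I'm handing in.

```bash
python3 -c "
from h import *
print(job.close_job())"
```

```text
the job is handed in; nothing more can be done
None
```

I opened the cover, held the reset key down on its stop for over 2 s, then pushed the cover fully home. The box stayed where it was and the test key wasn't pressed. The fingers briefly pressed on the cover top with about 48 N during the opening push. I've handed the job in, but no verdict came back.

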